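# Release the finished strip from its rocker hold-down

### The arm

A 6-joint arm with a two-finger parallel gripper is mounted at the origin on the work surface. World frame = base frame: x ahead of the robot, y to its left, z up, the work surface at z = 0. Lengths are in m, angles in rad, forces in N, time in s.
With the tool pointing down it reaches from about 0.35 to 0.775 m from the base axis. Payload 5.5 kg.
Tool frame: the origin (TCP) lies at the very end of the fingers, on their centre line; the grasp point (between the pads) lies arm.grip_point_offset behind it (arm.grip_point_offset is the distance from the TCP to the grasp point, in m); z points along the fingers, y is the line along which they close (so a half turn about z gives the same grasp; the last joint's range is limited). The gripper opens to 85 mm and grips with 20 to 120 N. Pads are 22 mm wide; open, the fingers measure 114 mm over their backs; the gripper's body (76 mm by 85 mm) begins 54 mm behind the grasp point. The pads swing forward as they close: fully open they stand 13 mm farther back than shut.
Start: joints at [0.961, 0.313, 0.046, 1.304, 0, 1.431], TCP at [0.26, 0.513, 0.231] pointing down, gripper open.
Joint ranges: [-2.76, 2.76], [-0.86, 1.69], [-1.03, 1.26], [-2.2, 2.34], [-1.47, 1.5], [-3.14, 3.14]. Speed limits (rad/s): [2.57, 2.57, 3.14, 3.14, 3.14, 3.14].

### API

Orientations are given as a rotation vector (axis times angle).
In Python, from workcell import arm gives the robot as it stands.
- The arm moves only by the tool step_arm, never from a script. Its argument "increments" is a list that holds one entry, the list of rows, each a list of 7 numbers: the turn, a rotation vector about the tool's x, y, z in units of 90 degrees (1.0 is 90 degrees), then the shift along the tool's x, y, z in units of 500 mm (1.0 is 500 mm), then the gripper command: -1 is shut, 1 is fully open, values between are in proportion. A call has 1 to 12 rows; each row is the pose to reach, as a shift and turn from the pose commanded when the call began, along the tool's axes at that moment; what a row does not reach only later rows make up. A row lasts 1/10 s, in which the tool goes at most 50 mm and 8.59 degrees, less where a joint would pass 70% of its speed; a pose out of reach is approached as far as the arm can. A call with a number of a shift or a turn outside -1 to 1 is refused whole. A call with a gripper value outside its range is refused whole. The fingers move at their own pace and stop on an object; "force" is the grip in N (left out, the last holds). Time passes only in rows, so rows that repeat a pose let the fingers close. It gives the time, the measured TCP pose, the force, the opening and the grip force at its end, in the units of the state.
- arm.get_state(): the state, without advancing time (a new reading comes with each control period).
- arm.capture(name): name is "side" or "top" or "wrist"; returns a dict with "img" (400x640x3 uint8, blue, green, red), "z_map" (400x640 float32, m along the optical axis (not along the pixel's ray), 0 where there is no reading), "mtx" (3x3 intrinsics, pixels), "pose" (4x4, takes a point from camera to world coordinates); the wrist camera has in their place "hand_eye" (4x4, takes a point from camera to tool coordinates, whose origin is the TCP and whose axes are the flange's). Camera axes: x right, y up, looking along -z (the intrinsics and any distortion apply to the point x, -y, -z); pixel columns grow to the right and rows downward; lengths in m; the calibration is good to about 2 mm. A picture is of the moment at which its call begins: read the wrist's pose just before it.
- arm.close_job(): hands the job in; it is judged then, once.
The state is a dict: "time_s": time; "joint_pos": joint angles; "qd": joint speeds; "tau": joint torques, N m; "tcp_pos": TCP position; "eef_rot": TCP orientation; "contact_force": force on the tool from outside, world axes, zero at the start; "ft_torque": the same for the moment, N m; "grip_width": opening from 0.0 (shut) to 1.0 (fully open); "grip_force": force on a finger pad.
Only numpy, scipy, OpenCV 4.12 (cv2) and the standard library are available. Lean on these libraries where they do the work, as an engineer would, in place of code of your own. Each camera call takes 0.05 s, during which the arm holds its last target. There are 200 camera calls.

### The job

The narrow wooden strip is done. Press down the black tail pad of the rocking hold-down that holds it, so that its jaw tips well up while the strip stays where it is, then draw the strip out from under the raised jaw and lay it flat on the floor of the plywood tray. Leave that jaw up, and leave the wide board clamped under the other hold-down, undisturbed.

Things in the scene. Friction and masses are not known exactly. Their poses are not given: they have to be found in the camera images.
- tail_a (a point): Black plastic press pad on the tail of the rocking arm that holds the narrow strip: flat plate 46 mm (x, along the arm) x 40 mm (y) x 6 mm. Origin: centre of its top face, 87 mm above the table while the jaw is down; x points along the arm to the jaw, z up. The arm's pivot is 72 mm ahead of it in x and 15 mm below its top face; the rubber jaw is 85 mm beyond the pivot.
- base_a: Fixed dark wooden base of the hold-down with the narrow strip, 230 mm (x) x 200 mm (y) x 12 mm; the other is identical. Origin on the table, 5 mm nearer the tail than its centre; z up. Two steel cheeks 84 mm high flank the pivot at x = -10, y = -80 mm (34 mm in x, 38 mm over both in y). The arm runs along x, tail at -x, jaw at x = 75 mm.
- rocker_a (a joint): Tilt of the rocking arm over the narrow strip, rad: 0 = level, jaw down on the strip; grows as the jaw rises; stop at 0.6. At 0.5 the jaw is about 40 mm clear of the strip but still overhangs its end: lift the strip a little, then draw it out some 45 mm in its +y before raising it high. The pivot is stiff (about 0.5 N m, so 6 to 14 N on the pad) with no spring: it stays where it is left.
- strip_mid (a point): Centre (half-way up) of the narrow strip: loose plain batten 34 mm (x) x 190 mm (y, its length) x 30 mm high, about 90 g, lying crosswise to the arm on the 12 mm base (underside 12 mm, top 42 mm above the table), z up. The jaw (rubber foot 22 mm across) bears on it about 80 mm from its centre, near its -y end; its middle and other end are free from above.
- board_mid (a point): Centre of the wide board, which stays: plain wood, 78 x 190 x 30 mm, loose on the base of the other hold-down, under its jaw.
- rocker_b (a joint): Tilt of the other, identical rocking arm, over the wide board, rad: 0 = jaw down. It stays down.
- tray: Fixed open plywood tray, outside 160 mm (x) x 250 mm (y) x 45 mm high, walls and floor 6 mm thick (inside 148 x 238 mm). Origin: centre of its underside, on the table; z up.
Not all that is in view belongs to the job. What is shaped like the part that bears strip_mid but turquoise is not meant.

How it is judged:
On the way:
1. the tail pad is pressed by the fingers until the jaw is well up (0.4 rad or more), the strip still in place (within 15 mm) (value of joint rocker_a above 0.4 rad and contact force between the fingers and rocker_a_c0 above 0.3 N and distance of strip_mid from where it was at the start of the episode below 0.015 m).
At the end, for the whole second after the job is handed in: The strip lies flat on the tray's floor (its centre less than 30 mm above the tray's underside and inside the walls), its hold-down's jaw is left up (above 0.3 rad), and the wide board is within 15 mm of where it was with its jaw still down (below 0.1 rad) (z of strip_mid in the frame of tray below 0.03 m and x of strip_mid in the frame of tray between -0.07 and 0.07 m and y of strip_mid in the frame of tray between -0.06 and 0.06 m and value of joint rocker_b below 0.1 rad and distance of board_mid from where it was at the start of the episode below 0.015 m and value of joint rocker_a above 0.3 rad); the robot touches nothing.
It fails at once if the wide board is shifted by more than 20 mm (distance of board_mid from where it was at the start of the episode above 0.02 m).
It fails at once if the wide board's hold-down is opened (value of joint rocker_b above 0.15 rad).
It also fails if it takes over 56 s, if anything falls off the work surface, if the arm or the gripper's body presses on something with over 40 N, if the wrist force passes 120 N, or if a joint passes its speed limit or range.

## Working session

There is one attempt and no reset: what is moved stays moved. The work goes in short steps, Python scripts to look and compute and a tool call to move; the robot and the scene stay as the last step left them, time stands still between calls to the robot, and variables do not carry over. Pictures are saved under pics/ and viewed, at most 10 in all, crops included, and the job is handed in when it is done.

Besides the shell and the picture viewer there is one more tool, called after "Call:" as name([rows], argument=value, ...), one row to a line, values as JSON. step_arm: Moves the arm, as the interface text tells. Its arguments: {"type":"object","properties":{"increments":{"type":"array"},"force":{"type":"number"}},"required":["increments"]}

```bash
mkdir -p pics; cat > h.py <<'E'
import numpy as np,cv2,pickle
from workcell import arm
from scipy.spatial.transform import Rotation as R
def cap(n):
    s=arm.get_state(); c=arm.capture(n)
    if n=='wrist':
        T=np.eye(4);T[:3,:3]=R.from_rotvec(s['eef_rot']).as_matrix();T[:3,3]=s['tcp_pos'];c['pose']=T@c['hand_eye']
    return c
def cloud(c):
    z=c['z_map'];v,u=np.mgrid[:z.shape[0],:z.shape[1]];K=c['mtx']
    P=np.stack([(u-K[0,2])/K[0,0]*z,-(v-K[1,2])/K[1,1]*z,-z],-1)
    W=P@c['pose'][:3,:3].T+c['pose'][:3,3]; W[z==0]=np.nan; return W
E
python3 - <<'E'
from h import *
s=arm.get_state();print(s,arm.grip_point_offset)
for n in ['top','side']:
    c=cap(n);cv2.imwrite(f'pics/{n}0.png',c['img']);pickle.dump(c,open(n+'.pkl','wb'));print({k:v for k,v in c.items() if k not in('img','z_map')})
E
```

```text
{'time_s': 0.0, 'joint_pos': array([9.61384523e-01, 3.14023533e-01, 4.49779899e-02, 1.30359568e+00,
       3.45888425e-05, 1.43118933e+00]), 'qd': array([ 0.00150189,  0.00024167,  0.0013109 , -0.0011111 ,  0.00158472,
       -0.00078928]), 'tau': array([-3.63417385e-04, -4.80623710e+01,  2.98537803e+01,  1.93256722e-02,
       -3.13574037e-04, -5.05881417e-06]), 'tcp_pos': array([0.26001859, 0.5122803 , 0.23039531]), 'eef_rot': array([-7.31034834e-01, -3.05462650e+00,  2.67661523e-03]), 'contact_force': array([-0.23424678, -0.16583242,  0.25616984]), 'ft_torque': array([ 0.00457277, -0.01744432, -0.00534465]), 'grip_force': 0.0, 'grip_width': 1.001941786574286} 0.0187
{'mtx': array([[368.37675809,   0.        , 321.7206706 ],
       [  0.        , 368.37675809, 199.38851723],
       [  0.        ,   0.        ,   1.        ]]), 'pose': array([[ 0.02206619,  0.99309577, -0.11521234,  0.38256328],
       [-0.99945987,  0.02471979,  0.02165429, -0.02272107],
       [ 0.02435281,  0.11467228,  0.99310483,  1.03203482],
       [ 0.        ,  0.        ,  0.        ,  1.        ]])}
{'mtx': array([[386.99368372,   0.        , 318.89285396],
       [  0.        , 386.99368372, 198.64741657],
       [  0.        ,   0.        ,   1.        ]]), 'pose': array([[ 0.99698661,  0.0367344 , -0.06832487,  0.39092555],
       [-0.0771681 ,  0.55961207, -0.82515418, -0.87087345],
       [ 0.00792388,  0.82794016,  0.56076046,  0.64494521],
       [ 0.        ,  0.        ,  0.        ,  1.        ]])}
```

View pics/top0.png

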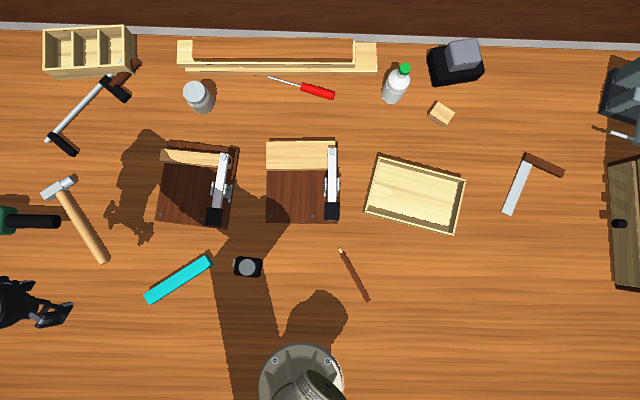

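View pics/side0.png

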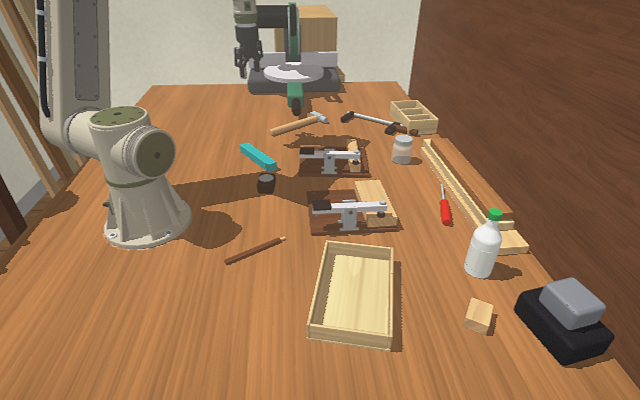

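The left hold-down at (200,187) bears the narrow strip, seen at (193,157). Its black tail pad is at (213,215). The right hold-down at (302,180) carries the wide board at (300,155), and the tray is at (415,195). The turquoise bar at (178,280) is the decoy. Next I measure these and enlarge a crop to confirm.

```bash
python3 - <<'E'
from h import *
c=pickle.load(open('top.pkl','rb'));W=cloud(c);im=c['img']
hsv=cv2.cvtColor(im,cv2.COLOR_BGR2HSV)
def roi(u0,v0,u1,v1):
    m=np.zeros(im.shape[:2],bool);m[v0:v1,u0:u1]=1;return m
def rect(m,name):
    m=cv2.morphologyEx(m.astype(np.uint8),cv2.MORPH_OPEN,np.ones((2,2)))>0
    p=W[m];p=p[~np.isnan(p[:,0])];r=cv2.minAreaRect(p[:,:2].astype(np.float32));print(name,len(p),np.round(r[0],4),np.round(r[1],3),round(r[2],1),'z',np.round(np.median(p[:,2]),4))
Z=W[...,2]
L=roi(145,138,245,235)
rect(L&(Z>.072)&(Z<.1)&(hsv[...,2]<60),'padA')
rect(L&(Z>.07)&(Z<.12),'armA')
rect(L&(Z>.034)&(Z<.050)&(hsv[...,2]>0)&roi(150,140,232,172),'strip')
rect(L&(Z>.006)&(Z<.05),'baseA')
Rr=roi(255,130,350,230)
rect(Rr&(Z>.034)&(Z<.05)&roi(255,130,330,175),'board')
rect(Rr&(Z>.006)&(Z<.05),'baseB');rect(Rr&(Z>.07)&(Z<.12),'armB')
T=roi(355,145,475,240)
rect(T&(Z>.035)&(Z<.055),'trayrim');rect(T&(Z>.02),'tray')
s=pickle.load(open('side.pkl','rb'))['img'][130:245,285:410]
a=cv2.resize(im[130:245,140:350],None,fx=3,fy=3,interpolation=cv2.INTER_CUBIC)
cv2.imwrite('pics/crop.png',a)
E
```

```text
padA 292 [0.442  0.2422] [0.058 0.048] 84.3 z 0.0858
armA 883 [0.5152 0.2283] [0.057 0.199] 80.2 z 0.081
strip 745 [0.599  0.3102] [0.206 0.039] 86.1 z 0.0409
baseA 5005 [0.5347 0.3109] [0.217 0.23 ] 84.2 z 0.0116
board 1746 [0.615  0.0225] [0.084 0.174] 0.6 z 0.0413
baseB 5079 [0.5505 0.0091] [0.236 0.201] 0.2 z 0.0128
armB 774 [ 0.5428 -0.0742] [0.05  0.206] 87.6 z 0.0812
trayrim 787 [ 0.5166 -0.3105] [0.268 0.17 ] 76.7 z 0.0422
tray 1078 [ 0.5173 -0.31  ] [0.27  0.171] 76.5 z 0.0395
```

View pics/crop.png

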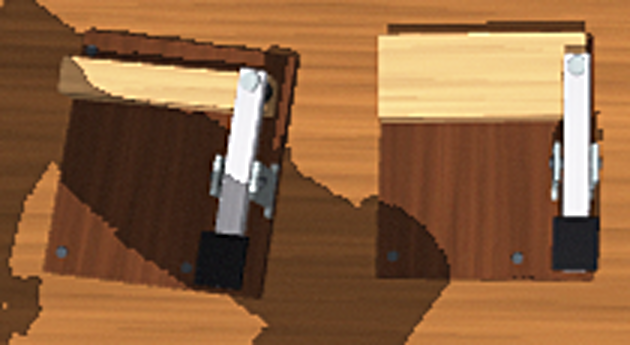

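The crop shows the narrow strip at (165,82) under the left arm, whose black pad is at (222,260). The wide board at (480,78) is under the right arm. The left assembly is the one meant: natural wood and narrow. The turquoise bar is not held by anything. Base A's yaw is about -6°, which agrees with pad (0.441, 0.241) and strip (0.602, 0.306). I move above the pad with the gripper shut, turned into the later grasp orientation.

Call:
step_arm([
  [[0,0,0.767,-0.557,-0.323,0.2,-1],[0,0,0.767,-0.557,-0.323,0.2,-1],[0,0,0.767,-0.557,-0.323,0.2,-1],[0,0,0.767,-0.557,-0.323,0.2,-1],[0,0,0.767,-0.557,-0.323,0.2,-1],[0,0,0.767,-0.557,-0.323,0.2,-1],[0,0,0.767,-0.557,-0.323,0.2,-1],[0,0,0.767,-0.557,-0.323,0.2,-1],[0,0,0.767,-0.557,-0.323,0.2,-1],[0,0,0.767,-0.557,-0.323,0.2,-1],[0,0,0.767,-0.557,-0.323,0.2,-1],[0,0,0.767,-0.557,-0.323,0.2,-1]],
], force=40)

```text
time_s: 1.3
tcp_pos: [0.4353, 0.2434, 0.1316]
eef_rot: [2.33, 2.107, 0.001]
contact_force: [-0.0, -0.1, -0.6]
grip_width: -0.003
grip_force: 0.0
```

```bash
cat >> h.py <<'E'
def plan(xyz,yaw):
    "increments (turn units, shift units) to world xyz with tool y at yaw deg, tool down"
    s=arm.get_state();M=R.from_rotvec(s['eef_rot']).as_matrix()
    y=np.array([np.cos(np.radians(yaw)),np.sin(np.radians(yaw)),0]);z=np.array([0,0,-1.]);G=np.c_[np.cross(y,z),y,z]
    print('t',round(s['time_s'],2),'tcp',np.round(s['tcp_pos'],4),'F',np.round(s['contact_force'],1),'q',np.round(s['joint_pos'],2),'y axis yaw',np.degrees(np.arctan2(M[1,1],M[0,1])).round(1),'w',round(s['grip_width'],3),'gf',round(s['grip_force'],1))
    print('turn',np.round(R.from_matrix(M.T@G).as_rotvec()/(np.pi/2),4),'shift',np.round(M.T@(np.array(xyz)-s['tcp_pos'])/.5,4))
E
python3 - <<'E'
from h import *
plan([.435,.242,.092],-6)
c=cap('wrist');W=cloud(c);pickle.dump(c,open('w.pkl','wb'));cv2.imwrite('pics/w1.png',c['img'])
E
```

```text
t 1.3 tcp [0.4353 0.2434 0.1316] F [-0.  -0.1 -0.6] q [ 0.35  0.22 -0.33  1.02  0.    2.02] y axis yaw -5.8 w -0.003 gf 0.0
turn [ 0.0003 -0.0002  0.0026] shift [-0.003  -0.0003  0.0791]
```

View pics/w1.png

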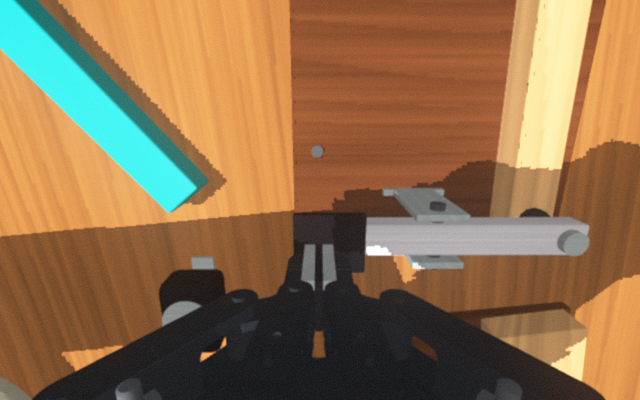

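The wrist view shows the shut fingertips at (320,255), inside the black pad (295–367, 212–270) and aligned with the base. I press down now.

Call:
step_arm([
  [[0,0,0,-0.003,0,0.06,-1],[0,0,0,-0.003,0,0.08,-1],[0,0,0,-0.003,0,0.09,-1],[0,0,0,-0.003,0,0.1,-1],[0,0,0,-0.003,0,0.11,-1],[0,0,0,-0.003,0,0.12,-1],[0,0,0,-0.003,0,0.13,-1],[0,0,0,-0.003,0,0.138,-1],[0,0,0,-0.003,0,0.146,-1],[0,0,0,-0.003,0,0.154,-1],[0,0,0,-0.003,0,0.16,-1],[0,0,0,-0.003,0,0.16,-1]],
])

```text
time_s: 2.55
tcp_pos: [0.4349, 0.241, 0.0519]
eef_rot: [2.333, 2.104, -0.001]
contact_force: [-2.0, -2.1, 2.5]
grip_width: -0.0
grip_force: 1.8
```

```bash
python3 - <<'E'
from h import *
plan([.435,.242,.15],-6)
c=cap('side');W=cloud(c)
a=c['img'][125:250,270:420];cv2.imwrite('pics/s1.png',cv2.resize(a,None,fx=5,fy=4.7,interpolation=cv2.INTER_CUBIC))
c=cap('wrist');W=cloud(c);h=cv2.cvtColor(c['img'],cv2.COLOR_BGR2HSV)
for (x,y) in [(.516,.232),(.56,.227),(.596,.2236)]:
    d=np.linalg.norm(W[...,:2]-[x,y],axis=-1)<.012
    print(x,np.nanpercentile(W[d][:,2],[50,90]) if d.any() else None)
E
```

```text
t 2.55 tcp [0.4349 0.241  0.0519] F [-2.  -2.1  2.5] q [ 0.34  0.3  -0.45  0.83 -0.    2.02] y axis yaw -5.9 w -0.0 gf 1.8
turn [-0.0003  0.0005  0.001 ] shift [ 1.800e-03 -1.000e-04 -1.962e-01]
0.516 [0.08282098 0.08697327]
0.56 [0.01159816 0.08760359]
0.596 [0.04128504 0.04202682]
```

View pics/s1.png

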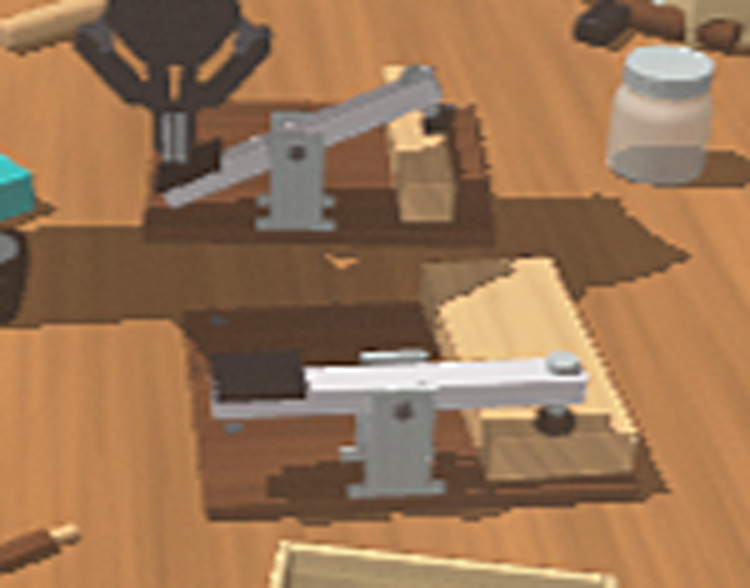

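The side view shows arm A tilted up by about 0.5 rad: jaw at (430,120), pad down at (190,165) under the fingers. The strip has not moved. I back off and go above the strip with the gripper open.

Call:
step_arm([
  [[0,0,0,0,0,-0.1,-1],[0,0,0,0,0,-0.2,-1],[0,0,0,0.05,0.08,-0.24,1],[0,0,0,0.1,0.17,-0.24,1],[0,0,0,0.15,0.26,-0.24,1],[0,0,0,0.184,0.319,-0.24,1],[0,0,0,0.184,0.319,-0.24,1],[0,0,0,0.184,0.319,-0.24,1],[0,0,0,0.184,0.319,-0.24,1],[0,0,0,0.184,0.319,-0.24,1]],
])

```text
time_s: 3.65
tcp_pos: [0.6025, 0.3159, 0.1721]
eef_rot: [2.334, 2.103, 0.0]
contact_force: [0.2, -0.4, 0.8]
grip_width: 1.001
grip_force: 0.0
```

```bash
python3 - <<'E'
from h import *
plan([.603,.316,.017],-6)
c=cap('wrist');W=cloud(c);cv2.imwrite('pics/w2.png',c['img']);pickle.dump(c,open('w2.pkl','wb'))
p=W.reshape(-1,3);k=(p[:,2]>.034)&(p[:,2]<.047)&(abs(p[:,0]-.603)<.06)&(abs(p[:,1]-.306)<.13);q=p[k].astype(np.float32)
print(k.sum(),cv2.minAreaRect(q[:,:2]),q.min(0),q.max(0))
# visible pivot arm tilt
b=np.array([[.9945,-.1045],[.1045,.9945]]);o=np.array([.530,.311]);l=(p[:,:2]-o)@b.T
for x in np.arange(-.1,.09,.015):
    k=(abs(l[:,0]-x)<.004)&(abs(l[:,1]+.08)<.008);print(round(x,3),k.sum(),np.nanmax(p[k,2]) if k.any() else None)
E
```

```text
t 3.65 tcp [0.6025 0.3159 0.1721] F [ 0.2 -0.4  0.8] q [0.36 0.54 0.25 1.28 0.   2.04] y axis yaw -5.9 w 1.001 gf 0.0
turn [ 0.0001 -0.0001  0.0007] shift [3.000e-04 9.000e-04 3.103e-01]Traceback (most recent call last):
  File "<stdin>", line 5, in <module>
cv2.error: OpenCV(4.12.0) /io/opencv/modules/imgproc/src/convhull.cpp:143: error: (-215:Assertion failed) total >= 0 && (depth == CV_32F || depth == CV_32S) in function 'convexHull'
```

View pics/w2.png

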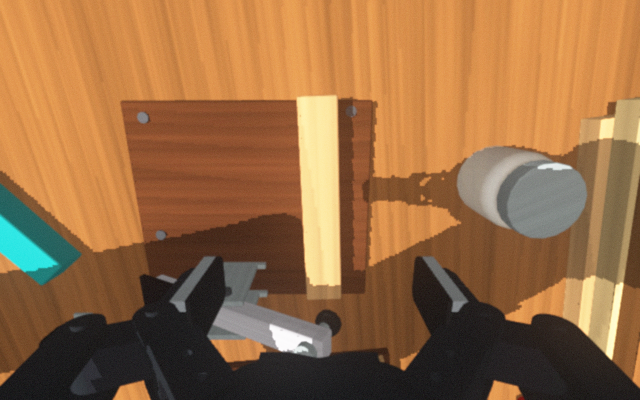

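The fingers straddle the strip, which runs from (317,97) to (324,298). The raised jaw is at (325,325). I compute its exact pose from the saved depth.

```bash
python3 - <<'E'
from h import *
c=pickle.load(open('w2.pkl','rb'));W=cloud(c);Z=W[...,2]
m=(Z>.034)&(Z<.05);m[:,:270]=0;m[:,370:]=0;m[310:]=0
p=np.ascontiguousarray(W[m][:,:2],dtype=np.float32)
print(len(p));
if len(p): print(cv2.minAreaRect(p))
print(W[200,320],W[180,220])
E
```

```text
7739
((0.603315532207489, 0.3049078583717346), (0.18962012231349945, 0.034098993986845016), 86.0572280883789)
[0.60341264 0.3113344  0.04176252] [0.50809349 0.33267286 0.01054865]
```

The strip is at (0.603, 0.305) with yaw -4°. I descend, close, then lift slightly.

Call:
step_arm([
  [[0,0,-0.022,0,0.002,0.08,1],[0,0,-0.022,0,0.002,0.16,1],[0,0,-0.022,0,0.002,0.23,1],[0,0,-0.022,0,0.002,0.27,1],[0,0,-0.022,0,0.002,0.295,1],[0,0,-0.022,0,0.002,0.306,1],[0,0,-0.022,0,0.002,0.306,-1],[0,0,-0.022,0,0.002,0.306,-1],[0,0,-0.022,0,0.002,0.306,-1],[0,0,-0.022,0,0.002,0.306,-1],[0,0,-0.022,0,0.002,0.306,-1],[0,0,-0.022,0,0.002,0.306,-1]],
], force=30)

```text
time_s: 4.9
tcp_pos: [0.6055, 0.3164, 0.0198]
eef_rot: [2.296, 2.143, 0.004]
contact_force: [-0.3, -0.0, 6.2]
grip_width: 0.392
grip_force: 31.6
```

Call:
step_arm([
  [[0,0,0,0,0,-0.012,-1],[0,0,0,0,0,-0.02,-1],[0,0,0,0.03,0,-0.02,-1],[0,0,0,0.06,0,-0.02,-1],[0,0,0,0.09,0,-0.02,-1],[0,0,0,0.12,0,-0.02,-1],[0,0,0,0.12,0,-0.06,-1],[0,0,0,0.12,0,-0.14,-1],[0,0,0,0.12,0,-0.22,-1],[0,0,0,0.12,0,-0.3,-1],[0,0,0,0.12,0,-0.38,-1],[0,0,0,0.12,0,-0.46,-1]],
])

```text
time_s: 6.1
tcp_pos: [0.6082, 0.3771, 0.2498]
eef_rot: [-2.296, -2.144, -0.0]
contact_force: [-0.0, 0.9, -0.7]
grip_width: 0.39
grip_force: 30.8
```

```bash
python3 - <<'E'
from h import *
# grasp point is 11 mm toward +y of the strip centre; tray yaw -13.3
a=np.radians(-13.3);g=np.array([.517,-.310])+.011*np.array([-np.sin(a),np.cos(a)]);print(g)
plan([*g,.25],-13.3)
c=cap('side');cv2.imwrite('pics/s2.png',c['img'][60:300,120:520])
E
```

```text
[ 0.51953055 -0.29929503]
t 6.1 tcp [0.6082 0.3771 0.2498] F [-0.   0.9 -0.7] q [0.44 0.62 0.56 1.52 0.   2.08] y axis yaw -3.9 w 0.39 gf 30.8
turn [ 0.000e+00 -1.000e-04  1.044e-01] shift [-1.3617e+00 -8.4700e-02 -6.0000e-04]
```

View pics/s2.png

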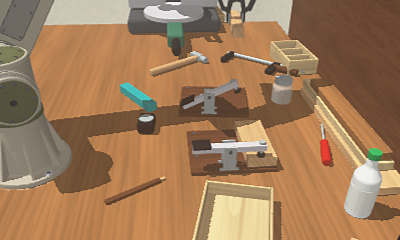

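The strip is out and still held (width 0.39). Jaw A stays up at (235,85) and the wide board is untouched. I carry the strip across.

Call:
step_arm([
  [[0,0,0.02,-0.06,-0.004,0,-1],[0,0,0.03,-0.14,-0.01,0,-1],[0,0,0.04,-0.23,-0.015,0,-1],[0,0,0.05,-0.32,-0.02,0,-1],[0,0,0.06,-0.41,-0.025,0,-1],[0,0,0.07,-0.5,-0.03,0,-1],[0,0,0.08,-0.59,-0.036,0,-1],[0,0,0.09,-0.68,-0.042,0,-1],[0,0,0.1,-0.77,-0.048,0,-1],[0,0,0.104,-0.86,-0.054,0,-1],[0,0,0.104,-0.93,-0.058,0,-1],[0,0,0.104,-0.98,-0.061,0,-1]],
])

```text
time_s: 7.35
tcp_pos: [0.5445, -0.1126, 0.2482]
eef_rot: [2.465, 1.947, -0.0]
contact_force: [0.1, 0.3, -1.6]
grip_width: 0.394
grip_force: 30.8
```

```bash
python3 - <<'E'
from h import *
plan([.5195,-.2993,.18],-13.3)
E
```

```text
t 7.35 tcp [ 0.5445 -0.1126  0.2482] F [ 0.1  0.3 -1.6] q [-0.35  0.27  0.03  1.33 -0.    1.46] y axis yaw -13.4 w 0.394 gf 30.8
turn [ 0.0001  0.0001 -0.0011] shift [-0.3749  0.0378  0.1365]
```

Call:
step_arm([
  [[0,0,0,-0.08,0.008,0,-1],[0,0,0,-0.17,0.017,0,-1],[0,0,0,-0.26,0.026,0,-1],[0,0,0,-0.33,0.034,0.03,-1],[0,0,0,-0.375,0.038,0.08,-1],[0,0,0,-0.375,0.038,0.137,-1],[0,0,0,-0.375,0.038,0.137,-1]],
])

```text
time_s: 8.05
tcp_pos: [0.5178, -0.2964, 0.1752]
eef_rot: [-2.459, -1.943, 0.003]
contact_force: [-0.8, 0.9, -2.0]
grip_width: 0.392
grip_force: 30.7
```

```bash
python3 - <<'E'
from h import *
plan([.5195,-.2993,.016],-13.3)
c=cap('wrist');W=cloud(c);Z=W[...,2]
cv2.imwrite('pics/w3.png',c['img'])
m=(Z>.036)&(Z<.052)&(np.linalg.norm(W[...,:2]-[.517,-.31],axis=-1)<.17)
p=np.ascontiguousarray(W[m][:,:2],dtype=np.float32);print(len(p),cv2.minAreaRect(p) if len(p)>5 else '')
E
```

```text
t 8.05 tcp [ 0.5178 -0.2964  0.1752] F [-0.8  0.9 -2. ] q [-0.65  0.38  0.01  1.2   0.    1.15] y axis yaw -13.4 w 0.392 gf 30.7
turn [-0.0047 -0.0023 -0.0009] shift [-0.0061  0.007   0.3183]
5954 ((0.5143734812736511, -0.2991889715194702), (0.24914970993995667, 0.16045615077018738), 76.13449096679688)
```

View pics/w3.png

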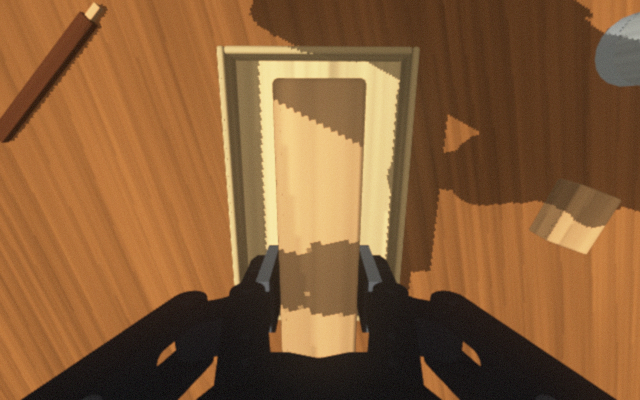

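The wrist view shows the strip centred over the tray, from (320,80) to (318,350), inside walls at columns 225–415. The refined tray centre is (0.514, -0.299). I go down part way, then read the pose.

Call:
step_arm([
  [[0,0,0,0.015,-0.006,0.07,-1],[0,0,0,0.015,-0.006,0.14,-1],[0,0,0,0.015,-0.006,0.21,-1],[0,0,0,0.015,-0.006,0.26,-1],[0,0,0,0.015,-0.006,0.28,-1],[0,0,0,0.015,-0.006,0.28,-1],[0,0,0,0.015,-0.006,0.28,-1]],
])

```text
time_s: 8.8
tcp_pos: [0.52, -0.2901, 0.0417]
eef_rot: [2.461, 1.948, 0.001]
contact_force: [0.1, -0.6, -1.0]
grip_width: 0.392
grip_force: 30.8
```

Call:
step_arm([
  [[0,0,0,0,-0.005,0.025,-1],[0,0,0,0,-0.005,0.042,-1],[0,0,0,0,-0.005,0.05,-1],[0,0,0,0,-0.005,0.053,-1],[0,0,0,0,-0.005,0.053,-1],[0,0,0,0,-0.005,0.053,-1]],
])

```text
time_s: 9.4
tcp_pos: [0.5156, -0.2888, 0.0138]
eef_rot: [-2.464, -1.948, 0.0]
contact_force: [-2.8, 1.7, 5.5]
grip_width: 0.389
grip_force: 31.6
```

Touching down (5.5 N). I release and rise.

Call:
step_arm([
  [[0,0,0,0,0,0,0.4],[0,0,0,0,0,0,0.4],[0,0,0,0,0,0,0.4],[0,0,0,0,0,0,0.4],[0,0,0,0,0,-0.03,0.4],[0,0,0,0,0,-0.08,0.4],[0,0,0,0,0,-0.16,0.4],[0,0,0,0,0,-0.25,0.4],[0,0,0,0,0,-0.34,0.4],[0,0,0,0,0,-0.4,0.4],[0,0,0,0,0,-0.4,0.4],[0,0,0,0,0,-0.4,0.4]],
])

```text
time_s: 10.6
tcp_pos: [0.5164, -0.2894, 0.2138]
eef_rot: [2.463, 1.948, 0.001]
contact_force: [-1.2, -0.2, -0.1]
grip_width: 0.698
grip_force: 0.0
```

```bash
python3 - <<'E'
from h import *
c=cap('wrist');W=cloud(c);Z=W[...,2];cv2.imwrite('pics/w4.png',c['img'])
m=(Z>.028)&(Z<.0395)&(np.linalg.norm(W[...,:2]-[.514,-.299],axis=-1)<.105)
n,l,st,_=cv2.connectedComponentsWithStats(cv2.erode(m.astype(np.uint8),np.ones((5,5))));i=1+st[1:,4].argmax()
p=np.ascontiguousarray(W[l==i][:,:2],dtype=np.float32);print(len(p),cv2.minAreaRect(p),np.median(Z[l==i]))
c=cap('side');cv2.imwrite('pics/s3.png',cv2.resize(c['img'][125:370,270:430],None,fx=2.4,fy=2.4))
E
```

```text
4625 ((0.512679934501648, -0.3000507950782776), (0.1850554347038269, 0.029853327199816704), 76.45989227294922) 0.03547998405499758
```

View pics/s3.png

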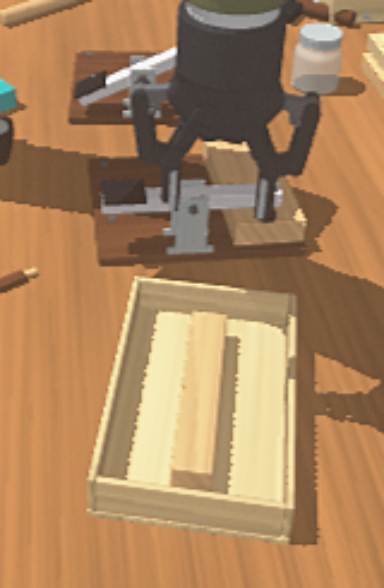

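The strip lies flat in the tray, at (205,395) in the picture, with its top at 36 mm and its centre within 2 mm of the tray's centre. Jaw A is still up at (160,65), board B is still clamped, and the gripper is clear. I hand in.

```bash
python3 -c "
from workcell import arm
print(arm.close_job())"
```

```text
the job is handed in; nothing more can be done
None
```

I handed in the job: the strip lies flat on the tray floor, about 2 mm from its centre, the strip's jaw is up at roughly 0.5 rad (judged from the side view), and the wide board looks undisturbed and still clamped; the hand-in returned no verdict.

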